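# Seat the mirror plate on its kinematic base

## Robot

A 6-joint arm with a two-finger parallel gripper is mounted at the origin on a cart in front of the work surface, level with it; the furniture and walls round the work are solid. World frame = base frame: x ahead of the robot, y to its left, z up, the work surface at z = 0. Lengths are in m, angles in rad, forces in N, time in s.
With the tool pointing down it reaches from about 0.3 to 0.875 m from the base axis. Payload 6.4 kg.
Tool frame: the origin (TCP) lies between the finger pads; the fingertips stand 11 mm ahead of it and the grasp point (between the pads) lies 8 mm behind it (bot.tip_reach is the z of the fingertips in the tool frame, in m); z points along the fingers, y is the line along which they close (so a half turn about z gives the same grasp; the last joint's range is limited). The gripper opens to 88 mm and grips with 3 to 60 N. Pads are 18 mm wide; open, the fingers measure 123 mm over their backs; the gripper's body (75 mm by 187 mm) begins 45 mm behind the grasp point.
Start: joints at [1.092, 0.181, 1.607, -0, 1.354, -0.206], TCP at [0.155, 0.554, 0.25] pointing down, gripper open.
Joint ranges: [-2.99, 2.99], [-0.89, 2.07], [0.3, 2.58], [-1.14, 4.28], [0, 2.63], [-3.12, 3.12]. Speed limits (rad/s): [2.57, 2.57, 3.01, 3.14, 3.14, 3.14].

## Interface

Orientations are given as a unit quaternion [w, x, y, z].
In Python, from workcell import bot gives the robot as it stands.
- The arm moves only by the shell command python3 -m inch 'ROWS' [OPENING] [FORCE]. ROWS is JSON, one flat list of numbers, 6 for each row, row after row: the shift along the tool's x, y, z in mm, then the turn, a rotation vector about the tool's x, y, z in rad. In form: [tx, ty, tz, rx, ry, rz, tx, ty, tz, rx, ry, rz, ...]. A call has 1 to 12 rows; each row shifts and turns the commanded pose from where the row before left it, along the tool's axes as they then stand; what a row does not reach is not made up. A row lasts 1/8 s, in which the tool goes at most 62.5 mm and 10.7 degrees, less where a joint would pass 70% of its speed; a pose out of reach is approached as far as the arm can. A call is refused whole if a number of a shift passes 62.5 or a number of a turn 0.188, either way. A call with a gripper value outside its range is refused whole. OPENING is the finger opening in mm, from 0 to 88.1, set as the call begins (- or left out, the last holds). The fingers move at their own pace and stop on an object; FORCE is the grip in N (left out, the last holds). Time passes only in rows, so rows that do not move let the fingers close. It gives the time, the measured TCP pose, the force, the opening and the grip force at its end, in the units of the state.
- bot.state(): the state, without advancing time (a new reading comes with each control period).
- bot.camera(name): name is "side" or "top" or "wrist"; returns a dict with "frame" (480x640x3 uint8, red, green, blue), "fx", "fy", "cx", "cy" (pixels), "eye" and "orientation" of the camera in the world; the wrist camera has in their place "tool_from_camera" (4x4, takes a point from camera to tool coordinates, whose origin is the TCP and whose axes are the flange's). Camera axes: x right, y up, looking along -z (the intrinsics and any distortion apply to the point x, -y, -z); pixel columns grow to the right and rows downward; lengths in m; the calibration is good to about 2 mm. The wrist camera is an equidistant fisheye: a pixel r from the principal point sees the ray r / f radians off the axis. A picture is of the moment at which its call begins: read the wrist's pose just before it. There is no depth.
- bot.close_job(): hands the job in; it is judged then, once.
Trained networks look in a picture, given as the dict that the camera call returned (one of the last four; its "shot" number tells which), for a name from the list of things; names that differ only in an ending like _2 or _b are one class to them, and where a whole thing is asked for, a point or a joint stands for the part that bears it (a point fixed in the world has none). Each returns a list of dicts, best first, with "score" (0 to 1); they miss things now and then, are a little off and sometimes report something else, mostly with a low value. They report only what shows in the picture. A call takes as long as a camera call.
- bot.search_frame(picture, name): "xyz" ([x, y, z] in m, in world coordinates, good to about 4 mm: the middle of the surface that is visible of it).
- bot.regions_of(picture, name): "mask" (480x640 bool, what is visible of it).
The state is a dict: "clock": time; "joints": joint angles; "dq": joint speeds; "joint_efforts": joint torques, N m; "tcp_pos": TCP position; "eef_rot": TCP orientation; "force": force on the tool from outside, world axes, zero at the start; "moment": the same for the moment, N m; "grip_width": finger opening in m; "grip_force": force on a finger pad.
Only numpy, scipy, OpenCV 4.12 (cv2) and the standard library are available. Lean on these libraries where they do the work, as an engineer would, in place of code of your own. Each camera call takes 0.05 s, during which the arm holds its last target. There are 200 camera calls.

## Task

Pick up the plate that carries the round red-rimmed mirror by its orange grip and set it gently on the kinematic base with the brass seats, so that its three ball feet settle fully into the cone, the groove and the flat pad, with its single nose foot on the flat pad. Do not drop it onto the base, do not tip it over, leave the plate with the square white tile where it stands, and let go.

Things in the scene. Friction and masses are not known exactly. Their poses are not given: they have to be found in the camera images.
- mirror_plate: Plate to move, loose, 0.2-0.4 kg: blue, 110 x 96 mm, underside 19 and top 27 mm above origin; 16 mm steel ball feet at (x, y) = (-38, +32), (-38, -32) and (+38, 0: nose foot) mm; orange grip block in the middle; at x = 29 a round mirror, 42 mm, in a red ring facing along x, top at 74 mm. Origin: under its centre, level with the bottoms of the balls; x to the nose foot, z up.
- grip (a point): Centre of the mirror plate's orange grip block, 48 mm above the plate's origin. The block is 40 mm along the plate's x, 20 mm wide along y and 42 mm high (27 to 69 mm above the origin); pinch it from above across the 20 mm.
- nose_foot (a point): Lowest point of the mirror plate's single nose foot, on the plate at x = +38 mm, y = 0, z = 0.
- tile_plate: The other plate, to be left alone: same plate, feet, orange grip, origin and axes as the mirror plate, but in place of the mirror it carries a square white tile, 40 mm wide, top 74 mm above the origin. Loose.
- base: Kinematic base, fixed: aluminium slab 124 x 116 x 8 mm with brass seats: round block with cone pit at (x, y) = (-38, +32) mm, V groove along y at (-38, -32), flat disc, 40 mm across, at (+38, 0). Pit and groove: 45 degree flanks, 36 mm wide mouths, tops 27 mm above the bench; disc top 12 mm. Origin: centre of its underside; x to the disc, y from groove to cone, z up.
- seat (a point): Point on the base, 12 mm above its origin, axes as the base: a fully seated plate has its origin here and its axes along these; turned any other way it does not fit. The seats are slippery: feet up to about 10 mm off-centre slide home when the plate is let go.
- flat_pad (a point): Centre of the top of the base's flat disc, where the nose foot ends.

How it is judged:
By the outcome, as a careful person would: the job done as asked, in the order asked, and still so for the second after the job is handed in, with the robot touching nothing.
It also fails if it takes over 35 s, if anything falls off the work surface, if the arm or the gripper's body presses on something with over 40 N, if the wrist force passes 120 N, or if a joint passes its speed limit or range.

## Working session

There is one attempt and no reset: what is moved stays moved. The work goes in short steps, Python scripts to look and compute and a shell command to move; the robot and the scene stay as the last step left them, time stands still between calls to the robot, and variables do not carry over. Pictures are saved under pics/ and viewed, at most 10 in all, crops included, and the job is handed in when it is done.

```bash
mkdir -p pics; ls; python3 - <<'E'
from workcell import bot
import cv2,numpy as np
s=bot.state();print(s)
ims=[]
for n in ["top","side"]:
    p=bot.camera(n);ims.append(p["frame"]);cv2.imwrite(f"pics/{n}0.png",p["frame"][:,:,::-1])
    print(n,p["fx"],p["cx"],p["cy"],p["eye"],p["orientation"],[k for k in p])
    for t in ["mirror_plate","grip","nose_foot","tile_plate","base","flat_pad"]:
        print(t,[(np.round(d["xyz"],4).tolist(),round(d["score"],2)) for d in bot.search_frame(p,t)][:3])
E
```

```text
pics
{'clock': 0.0, 'joints': array([ 1.09166174e+00,  1.81523202e-01,  1.60801150e+00, -1.54436745e-05,
        1.35381874e+00, -2.06266189e-01]), 'dq': array([-0.00058804,  0.00054919,  0.00081617,  0.00174101, -0.0001514 ,
        0.00030426]), 'joint_efforts': array([-1.58739691e-03, -4.33859646e+01, -3.41843283e+01,  6.99115754e-02,
        3.86966905e-02, -1.38156233e-04]), 'tcp_pos': array([0.15467974, 0.55325614, 0.24881848]), 'eef_rot': array([-2.88739794e-04,  1.36009615e-01,  9.90707126e-01, -8.31734349e-04]), 'force': array([ 0.29168554, -1.30489887, -0.566151  ]), 'moment': array([ 0.00605141,  0.00187776, -0.00232506]), 'grip_force': 0.0, 'grip_width': 0.08792547868855223}
top 598.9731477478612 318.6396838059945 248.0018812112152 [ 0.3018741  -0.1478451   1.24125582] [-0.69526448 -0.05309988  0.05770035  0.7144637 ] ['frame', 'fx', 'fy', 'cx', 'cy', 'eye', 'orientation', 'shot']
mirror_plate [([0.4338, -0.3474, 0.0302], 0.68)]
grip [([0.435, -0.3434, 0.0276], 0.66)]
nose_foot [([0.4359, -0.3471, 0.0255], 0.68)]
tile_plate [([0.431, -0.1638, 0.0282], 0.62)]
base [([0.5484, 0.0303, 0.0093], 0.64)]
flat_pad [([0.5525, 0.0279, 0.0059], 0.87)]
side 515.5121920100876 323.0588567551596 241.43757343101663 [ 0.06975725 -0.75846458  0.45885218] [ 0.81276257  0.49338865 -0.16040012 -0.26505933] ['frame', 'fx', 'fy', 'cx', 'cy', 'eye', 'orientation', 'shot']
mirror_plate [([0.4283, -0.3621, 0.0293], 0.61)]
grip [([0.4268, -0.3642, 0.0259], 0.98)]
nose_foot [([0.4282, -0.3613, 0.0278], 0.58)]
tile_plate [([0.431, -0.173, 0.0322], 0.57)]
base [([0.5376, 0.0029, 0.0086], 0.94)]
flat_pad [([0.538, 0.0084, 0.0089], 0.77)]
```

View pics/top0.png

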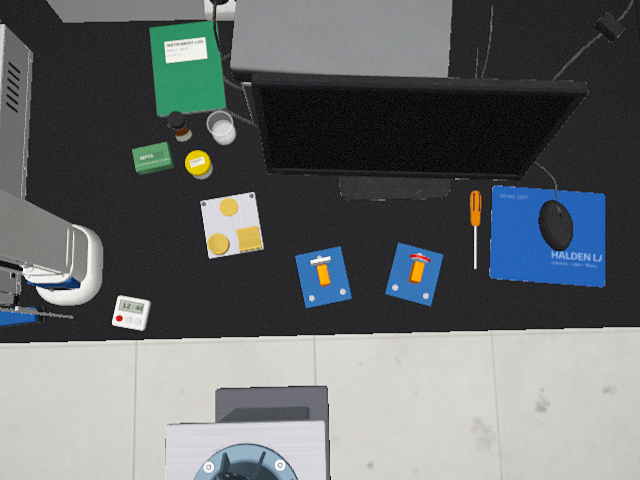

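View pics/side0.png

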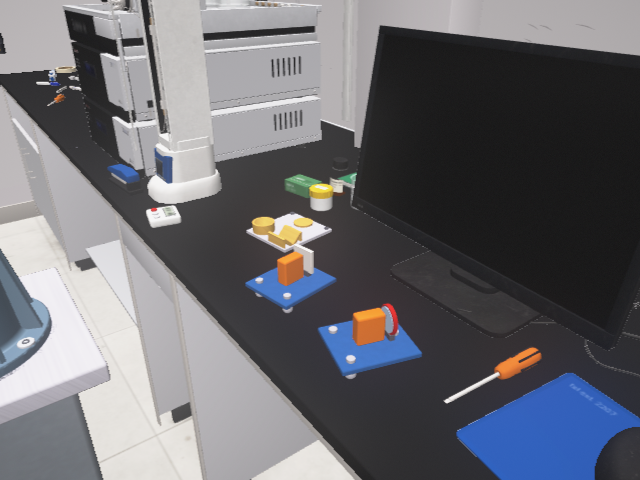

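The top view shows the mirror plate at about (415,273) with its nose pointing up and slightly right. The tile plate is at (323,277). The base is at (232,226) with its disc at the top, cone block lower left and groove lower right. The side view agrees, and the monitor sits behind. Next I'll get exact poses from the outlines.

```bash
cat > h.py <<'E'
import numpy as np,cv2
from scipy.spatial.transform import Rotation as R
from workcell import bot
def rot(q): return R.from_quat([q[1],q[2],q[3],q[0]]).as_matrix()
def cam(n):
    s=bot.state();p=bot.camera(n)
    if n=="wrist":
        T=np.array(p["tool_from_camera"]);Rt=rot(s["eef_rot"])
        p["R"]=Rt@T[:3,:3];p["e"]=Rt@T[:3,3]+s["tcp_pos"]
    else: p["R"]=rot(p["orientation"]);p["e"]=np.array(p["eye"])
    p["w"]=n=="wrist";return p
def toplane(p,uv,z):
    uv=np.asarray(uv,float).reshape(-1,2)
    x=(uv[:,0]-p["cx"])/p["fx"];y=(uv[:,1]-p["cy"])/p["fy"]
    if p["w"]:
        r=np.hypot(x,y)+1e-12;d=np.c_[np.sin(r)*x/r,-np.sin(r)*y/r,-np.cos(r)]
    else: d=np.c_[x,-y,-np.ones_like(x)]
    d=d@p["R"].T
    return (p["e"]+d*((z-p["e"][2])/d[:,2])[:,None])[:,:2]
def topix(p,P):
    c=(np.asarray(P,float)-p["e"])@p["R"];x,y,z=c[:,0],-c[:,1],-c[:,2]
    if p["w"]:
        h=np.hypot(x,y)+1e-12;t=np.arctan2(h,z);x,y=x/h*t,y/h*t
    else: x,y=x/z,y/z
    return np.c_[p["fx"]*x+p["cx"],p["fy"]*y+p["cy"]]
def rect(p,m,z):
    m=m.astype(np.uint8);c,_=cv2.findContours(m,0,1);c=max(c,key=cv2.contourArea)
    P=toplane(p,cv2.convexHull(c),z)
    (a,b),(w,h),t=cv2.minAreaRect((P*1000).astype(np.float32))
    if w<h: w,h,t=h,w,t+90
    t=(t+90)%180-90
    return np.round([a,b,w,h,t],1)
E
python3 - <<'E'
from h import *
for n in ["top","side"]:
    p=cam(n);f=p["frame"].astype(int);hsv=cv2.cvtColor(p["frame"],cv2.COLOR_RGB2HSV)
    for t,z in [("mirror_plate",.027),("tile_plate",.027),("base",.008)]:
        r=bot.regions_of(p,t)
        for d in r[:2]:
            m=d["mask"]; print(n,t,round(d["score"],2),m.sum(),rect(p,m,z) if n=="top" else "")
            m=cv2.dilate(m.astype(np.uint8),np.ones((7,7)))>0
            if t!="base":
                b=m&(hsv[...,0]>100)&(hsv[...,0]<125)&(hsv[...,1]>120)&(hsv[...,2]>60);print(" blue",rect(p,b,z))
                o=m&(hsv[...,0]>8)&(hsv[...,0]<20)&(hsv[...,1]>150);v,u=np.nonzero(o)
                print(" grip c",u.mean(),v.mean(),rect(p,o,.069))
            else:
                g=m&(hsv[...,0]>18)&(hsv[...,0]<32)&(hsv[...,1]>90)
                k,l,st,ce=cv2.connectedComponentsWithStats(g.astype(np.uint8))
                for i in range(1,k):
                    if st[i,4]>60: print(" brass",st[i],ce[i],toplane(p,ce[i],.027),toplane(p,ce[i],.012))
E
```

```text
top mirror_plate 0.62 2509 [ 434.5 -351.1  110.1   98.1  -16.7]
 blue [ 435.5 -351.6  111.6   97.7  -16.9]
 grip c 414.6082474226804 273.0412371134021 [ 434.1 -348.8   42.7   22.4  -16.8]
top tile_plate 0.83 2605 [ 432.9 -165.   113.4   98.7   10.5]
 blue [ 434.8 -165.7  111.6   97.5   10.4]
 grip c 323.36842105263156 275.6842105263158 [ 426.4 -166.7   26.4   18.5    9.5]
top base 0.85 3248 [549.8  23.4 126.3 117.5   8.3]
 brass [220 198  18  18 254] [228.43307087 206.62598425] [[0.58565931 0.02617211]] [[0.58916498 0.02832179]]
 brass [236 226  26  26 490] [248.67755102 238.30408163] [[ 0.51784604 -0.01515114]] [[ 0.52051399 -0.01351194]]
 brass [207 233  23  22 367] [217.92915531 243.70299728] [[0.50828462 0.04803426]] [[0.51083446 0.05045401]]
side mirror_plate 0.97 4568 
 blue [ 438.1 -353.9  111.3  101.4  -17.2]
 grip c 368.42037586547974 325.7873392680514 [ 423.8 -369.7   75.7   39.9   51. ]
side mirror_plate 0.74 2959 
 blue [ 436.2 -168.2  114.8  100.7   10.9]
 grip c 289.98230088495575 267.78908554572274 [ 420.9 -190.4   94.1   38.3   56. ]
side tile_plate 0.94 2974 
 blue [ 436.2 -168.2  114.8  100.7   10.9]
 grip c 289.98230088495575 267.78908554572274 [ 420.9 -190.4   94.1   38.3   56. ]
side base 0.85 1960 
 brass [252 217  49  31 735] [275.38095238 231.04353741] [[ 5.10694850e-01 -3.10884311e-04]] [[0.52601042 0.02602291]]
 brass [294 218  19   9 132] [302.84090909 221.81818182] [[0.57537177 0.00279576]] [[0.59293384 0.02923746]]
side base 0.4 4422
```

```bash
python3 -m inch '[-19,-40,0,0,0,0,-19,-40,0,0,0,0,-19,-40,0,0,0,0,-19,-40,0,0,0,0,-19,-40,0,0,0,0,-19,-40,0,0,0,0,-30,-34,0,0,0,0,-30,-34,0,0,0,0,-30,-34,0,0,0,0,-30,-34,0,0,0,0,-30,-34,0,0,0,0,-30,-34,0,0,0,0]' 88
```

```text
clock: 2.6
tcp_pos: [0.319, 0.0454, 0.2501]
eef_rot: [0.001, 0.136, 0.991, 0.0]
force: [1.0, 0.4, 1.2]
grip_width: 0.0878
grip_force: 0.0
```

```bash
python3 -m inch '[-27,-44,0,0,0,0,-27,-44,0,0,0,0,-27,-44,5,0,0,0,-27,-44,10,0,0,0,-27,-44,15,0,0,0,-27,-44,15,0,0,0,-27,-44,15,0,0,0,-27,-42,10,0,0,0.02,0,0,0,0,0,0]'
python3 - <<'E'
from h import *
p=cam("wrist");s=bot.state();print(s["tcp_pos"],s["eef_rot"])
cv2.imwrite("pics/w1.png",p["frame"][:,:,::-1])
hsv=cv2.cvtColor(p["frame"],cv2.COLOR_RGB2HSV)
for d in bot.regions_of(p,"mirror_plate")[:2]:
    m=cv2.dilate(d["mask"].astype(np.uint8),np.ones((7,7)))>0
    b=m&(hsv[...,0]>100)&(hsv[...,0]<125)&(hsv[...,1]>120)&(hsv[...,2]>60)
    o=m&(hsv[...,0]>8)&(hsv[...,0]<20)&(hsv[...,1]>150);v,u=np.nonzero(o)
    print(d["score"],rect(p,b,.027),rect(p,o,.069),u.mean(),v.mean())
print(rot(s["eef_rot"]))
E
```

```text
clock: 3.72
tcp_pos: [0.4319, -0.3507, 0.1781]
eef_rot: [-0.001, 0.147, 0.989, 0.001]
force: [-0.8, 1.1, -0.7]
grip_width: 0.0881
grip_force: 0.0
[ 0.43172946 -0.34893989  0.17864203] [-7.55680167e-04  1.46665070e-01  9.89185606e-01  7.89690197e-04]
0.66 [ 435.9 -165.   111.2   97.7   10.4] [ 432.6 -174.9   49.3   37.9    9.8] 538.9887955182073 175.11344537815125
0.58 [ 437.  -351.   110.2   96.4  -16.7] [ 433.5 -350.    45.1   19.7  -17. ] 322.501775147929 239.03905325443787
[[-0.95697757  0.29015915 -0.00126338]
 [ 0.29015676  0.95697747  0.00178396]
 [ 0.00172666  0.00134064 -0.99999761]]
```

View pics/w1.png

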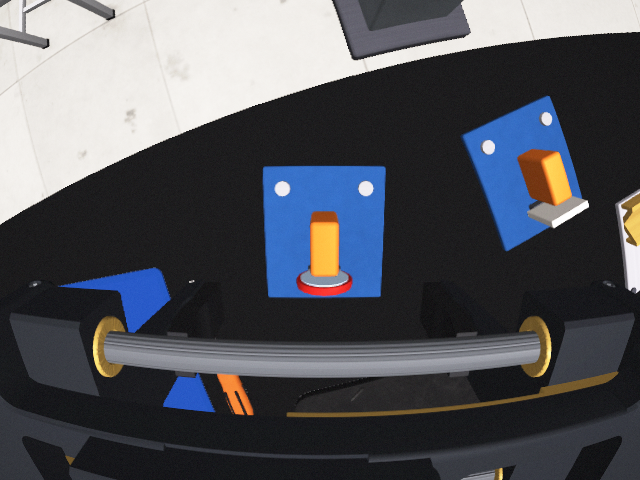

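The wrist view shows the mirror plate centred between the fingers at (325,232), aligned and with the mirror at its nose. The tile plate is clear at (530,175). I'll descend and grip.

```bash
python3 -m inch '[-4,0,20,0,0,0,0,0,35,0,0,0,0,0,30,0,0,0,0,0,22,0,0,0,0,0,15,0,0,0,0,0,10,0,0,0,0,0,0,0,0,0]' && python3 -m inch '[0,0,0,0,0,0,0,0,0,0,0,0,0,0,0,0,0,0,0,0,0,0,0,0,0,0,0,0,0,0,0,0,0,0,0,0]' 10 40
```

```text
clock: 4.7
tcp_pos: [0.4359, -0.349, 0.0477]
eef_rot: [-0.0, 0.146, 0.989, 0.0]
force: [0.6, 0.3, -0.3]
grip_width: 0.0878
grip_force: 0.0
clock: 5.45
tcp_pos: [0.4359, -0.3494, 0.0477]
eef_rot: [-0.0, 0.146, 0.989, 0.0]
force: [-0.2, -0.9, 0.1]
grip_width: 0.0299
grip_force: 0.0
```

```bash
python3 -m inch '[0,0,0,0,0,0,0,0,0,0,0,0,0,0,0,0,0,0,0,0,0,0,0,0]' && python3 -m inch '[0,0,-15,0,0,0,0,0,-30,0,0,0,0,0,-40,0,0,0,0,0,-40,0,0,0,0,0,-20,0,0,0,0,0,0,0,0,0]'
```

```text
clock: 5.95
tcp_pos: [0.436, -0.3495, 0.0477]
eef_rot: [0.0, 0.146, 0.989, -0.0]
force: [0.0, -0.3, -0.5]
grip_width: 0.0197
grip_force: 40.0
clock: 6.7
tcp_pos: [0.4366, -0.3502, 0.1951]
eef_rot: [0.002, 0.146, 0.989, -0.001]
force: [-0.2, -0.7, -3.7]
grip_width: 0.0195
grip_force: 40.0
```

```bash
python3 -m inch '[0,20,0,0,0,0,0,35,0,0,0,0,0,45,0,0,0,0,0,45,0,0,0,0,0,45,0,0,0,0,0,45,0,0,0,0,0,45,0,0,0,0,0,45,0,0,0,0,0,35,0,0,0,0,0,20,0,0,0,0,0,10,0,0,0,0]' && python3 -m inch '[0,0,0,0,0,-0.07,0,0,0,0,0,-0.11,0,0,0,0,0,-0.12,0,0,0,0,0,-0.09,0,0,0,0,0,-0.046,0,0,0,0,0,0,0,0,0,0,0,0]'
python3 - <<'E'
from h import *
p=cam("wrist");s=bot.state();print(s["tcp_pos"],s["force"],s["grip_force"])
Rt=rot(s["eef_rot"]);print(Rt, np.degrees(np.arctan2(Rt[1,1],Rt[0,1])))
cv2.imwrite("pics/w2.png",p["frame"][:,:,::-1])
hsv=cv2.cvtColor(p["frame"],cv2.COLOR_RGB2HSV)
z=s["tcp_pos"][2]-.0477
b=(hsv[...,0]>100)&(hsv[...,0]<125)&(hsv[...,1]>120)&(hsv[...,2]>60)
b[:, :150]=0; b[:,500:]=0; b[:80]=0; b[330:]=0
print("plate",rect(p,b,z+.027))
for d in bot.regions_of(p,"base")[:2]:
    m=d["mask"];v,u=np.nonzero(m);print(d["score"],m.sum(),u.min(),u.max(),v.min(),v.max(),rect(p,m,.008))
q=cam("top");cv2.imwrite("pics/t2.png",q["frame"][150:330,150:390,::-1].repeat(3,0).repeat(3,1))
E
```

```text
clock: 8.07
tcp_pos: [0.5473, 0.0261, 0.1911]
eef_rot: [-0.002, 0.145, 0.989, 0.0]
force: [-0.1, 0.3, -3.3]
grip_width: 0.0198
grip_force: 40.0
clock: 8.95
tcp_pos: [0.5481, 0.024, 0.1922]
eef_rot: [-0.0, -0.071, 0.997, 0.0]
force: [-0.2, -0.6, -3.2]
grip_width: 0.0197
grip_force: 40.0
[0.54820747 0.02394536 0.19235644] [ 0.14819091 -0.21311793 -3.69093356] 39.99487825669348
[[-9.89899661e-01 -1.41767859e-01 -7.31793511e-04]
 [-1.41767966e-01  9.89899911e-01  9.64414527e-05]
 [ 7.10730034e-04  1.99212239e-04 -9.99999728e-01]] 98.15015771100184
plate [525.7  20.4  96.   63.  -82. ]
0.75 3007 253 388 154 177 [501.   16.3 117.3  20.2 -81.9]
```

View pics/w2.png

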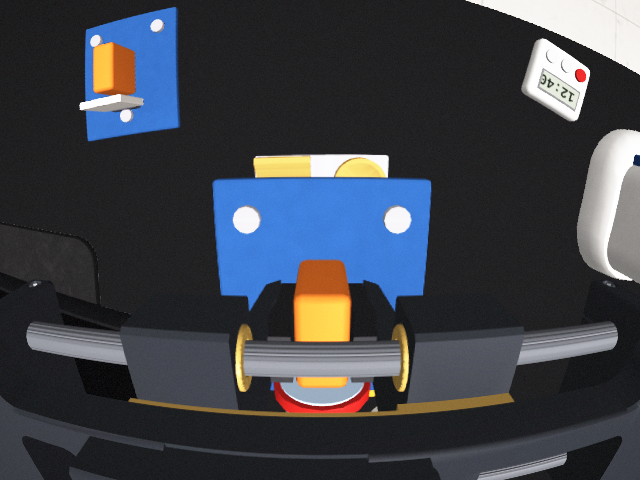

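The wrist view shows the held plate over the base, square to it. The base's rear edge with groove and cone shows at (320,165), and the tile plate is undisturbed. I'll lower with a small correction.

```bash
python3 -m inch '[-2,-1,20,0,0,0,0,0,30,0,0,0,0,0,25,0,0,0,0,0,15,0,0,0,0,0,10,0,0,0,0,0,0,0,0,0]'
python3 - <<'E'
from h import *
p=cam("wrist");s=bot.state();T=s["tcp_pos"];print(T,s["force"])
Rt=rot(s["eef_rot"]);z=T[2]-.0477
hsv=cv2.cvtColor(p["frame"],cv2.COLOR_RGB2HSV)
for d in bot.regions_of(p,"base")[:1]:
    m=d["mask"];print(d["score"],m.sum(),rect(p,m,.008))
q=cam("side");cv2.imwrite("pics/s3.png",cv2.resize(q["frame"][140:270,200:360],None,fx=4.5,fy=4.5)[:,:,::-1])
E
```

```text
clock: 9.85
tcp_pos: [0.5505, 0.0233, 0.0925]
eef_rot: [-0.0, -0.071, 0.997, 0.0]
force: [-1.1, -0.4, -4.3]
grip_width: 0.0195
grip_force: 40.0
[0.55098452 0.02317576 0.09307828] [-0.54826571  0.65219535 -3.61492061]
0.88 3620 [497.1  15.  117.7  11.7 -81.8]
```

View pics/s3.png

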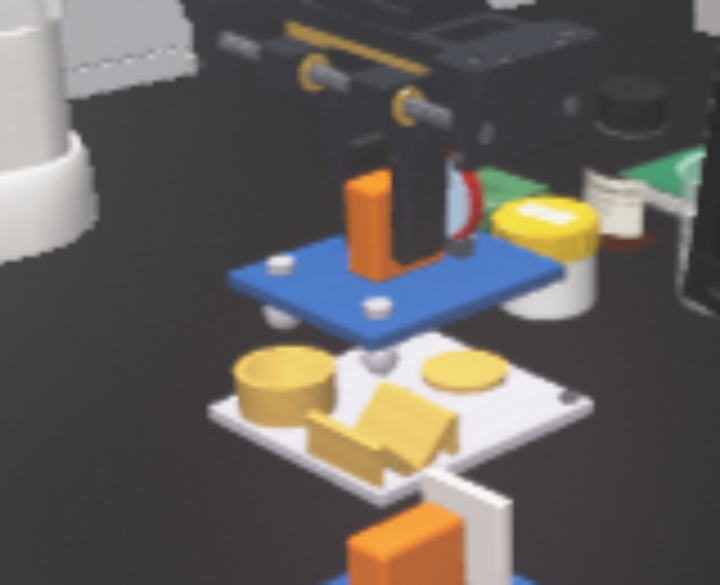

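The crop shows the plate level above the base, with the cone side on the left and the groove near. The feet are above their seats. I'll lower the last stretch gently.

```bash
python3 -m inch '[-1,0,10,0,0,0,0,0,8,0,0,0,0,0,4,0,0,0,0,0,3,0,0,0,0,0,2,0,0,0,0,0,0,0,0,0]' && python3 -m inch '[0,0,1,0,0,0,0,0,1,0,0,0,0,0,1,0,0,0,0,0,0,0,0,0]'
```

```text
clock: 10.75
tcp_pos: [0.5516, 0.0234, 0.0657]
eef_rot: [-0.0, -0.072, 0.997, 0.0]
force: [0.1, -0.2, -2.6]
grip_width: 0.0196
grip_force: 40.0
clock: 11.25
tcp_pos: [0.5516, 0.0234, 0.0626]
eef_rot: [-0.0, -0.072, 0.997, 0.0]
force: [-0.3, 0.4, -2.8]
grip_width: 0.0192
grip_force: 40.0
```

```bash
python3 -m inch '[0,0,0.7,0,0,0,0,0,0.7,0,0,0,0,0,0,0,0,0]' && python3 -m inch '[0,0,0.7,0,0,0,0,0,0.5,0,0,0,0,0,0,0,0,0]'
```

```text
clock: 11.62
tcp_pos: [0.5515, 0.0234, 0.0612]
eef_rot: [-0.0, -0.072, 0.997, 0.0]
force: [0.2, 0.3, -3.9]
grip_width: 0.0195
grip_force: 40.0
clock: 12.0
tcp_pos: [0.5515, 0.0235, 0.0601]
eef_rot: [-0.0, -0.072, 0.997, 0.0]
force: [0.5, 1.8, -3.0]
grip_width: 0.0196
grip_force: 40.0
```

```bash
python3 -m inch '[0,0,0.5,0,0,0,0,0,0.3,0,0,0,0,0,0,0,0,0]' && python3 -m inch '[0,0,0.5,0,0,0,0,0,0.3,0,0,0,0,0,0,0,0,0]'
```

```text
clock: 12.38
tcp_pos: [0.5517, 0.0236, 0.0598]
eef_rot: [0.0, -0.072, 0.997, 0.0]
force: [-2.9, 2.2, 4.5]
grip_width: 0.0198
grip_force: 40.0
clock: 12.75
tcp_pos: [0.5519, 0.0235, 0.0597]
eef_rot: [0.0, -0.072, 0.997, 0.0]
force: [-5.5, 2.2, 11.3]
grip_width: 0.0197
grip_force: 40.0
```

Contact came at the seated height. I'll ease the grip, open and lift.

```bash
python3 -m inch '[0,0,0,0,0,0,0,0,0,0,0,0,0,0,0,0,0,0]' - 5 && python3 -m inch '[0,0,0,0,0,0,0,0,0,0,0,0,0,0,0,0,0,0,0,0,0,0,0,0]' 50 && python3 -m inch '[0,0,-8,0,0,0,0,0,-20,0,0,0,0,0,-40,0,0,0,0,0,-40,0,0,0,0,0,-20,0,0,0,-30,0,0,0,0,0,40,0,0,0,0,0,0,0,0,0,0,0]'
python3 - <<'E'
from h import *
q=cam("side");cv2.imwrite("pics/s4.png",cv2.resize(q["frame"][140:300,200:360],None,fx=3.7,fy=3.7)[:,:,::-1])
p=cam("wrist");hsv=cv2.cvtColor(p["frame"],cv2.COLOR_RGB2HSV)
b=(hsv[...,0]>100)&(hsv[...,0]<125)&(hsv[...,1]>120)&(hsv[...,2]>60)
b[:, :190]=0; b[:,480:]=0; b[:80]=0; b[350:]=0
print("plate",rect(p,b,.039))
for d in bot.regions_of(p,"base")[:1]: print(rect(p,d["mask"],.008))
cv2.imwrite("pics/w4.png",p["frame"][:,:,::-1])
E
```

```text
clock: 13.12
tcp_pos: [0.5522, 0.0234, 0.0595]
eef_rot: [0.001, -0.072, 0.997, -0.0]
force: [-3.4, 1.5, 7.5]
grip_width: 0.02
grip_force: 5.0
clock: 13.62
tcp_pos: [0.5517, 0.0233, 0.0584]
eef_rot: [-0.0, -0.071, 0.997, -0.0]
force: [-0.6, -0.2, 0.1]
grip_width: 0.0499
grip_force: 0.0
clock: 14.62
tcp_pos: [0.5397, 0.0222, 0.1857]
eef_rot: [-0.001, -0.071, 0.997, 0.0]
force: [-0.8, -0.1, 1.1]
grip_width: 0.05
grip_force: 0.0
plate [553.1  24.2 110.1  96.1   8.2]
[544.8  22.8 116.6 108.  -81.7]
```

View pics/s4.png

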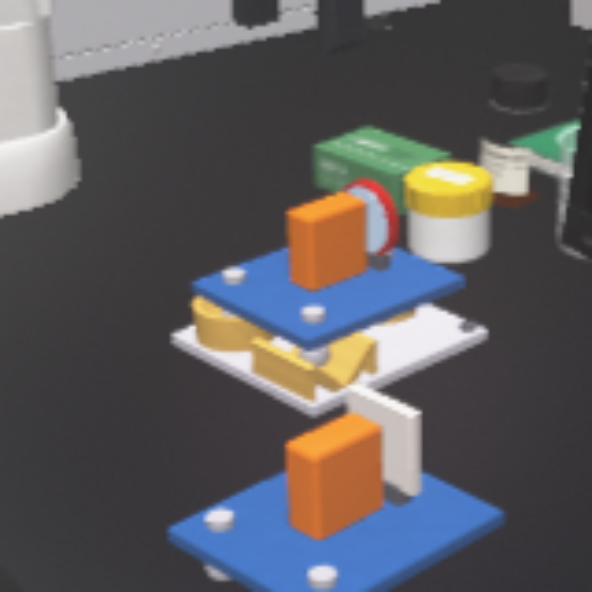

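View pics/w4.png

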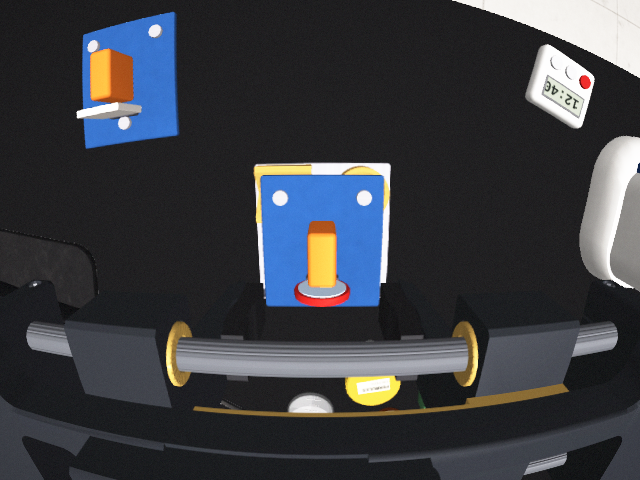

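The pictures show the plate level and centred on the base, with its feet in the seats and the tile plate untouched. One numeric check of seat height and tilt in the side view, before handing in.

```bash
python3 - <<'E'
from h import *
from scipy.optimize import least_squares
obs=[]
for n in ["side","top"]:
    p=cam(n);hsv=cv2.cvtColor(p["frame"],cv2.COLOR_RGB2HSV)
    o=(hsv[...,0]>100)&(hsv[...,0]<125)&(hsv[...,1]>120)&(hsv[...,2]>60)
    u,v=topix(p,[[.552,.0235,.039]])[0].astype(int)
    k,l,st,ce=cv2.connectedComponentsWithStats(o.astype(np.uint8))
    w=l[v-25:v+25,u-25:u+25];i=np.bincount(w[w>0]).argmax()
    c,_=cv2.findContours((l==i).astype(np.uint8),0,1)
    obs.append((n,p,cv2.convexHull(max(c,key=cv2.contourArea))[:,0].astype(float)))
# plate box (8 corners) hull vs. observed hull
B=np.array([[x,y,z] for x in(-.055,.055) for y in(-.048,.048) for z in(.019,.027)])
def res(q,p,h):
    W=B@R.from_euler("ZYX",[np.radians(8.2),q[3],q[4]]).as_matrix().T+q[:3]
    H=cv2.convexHull(topix(p,W).astype(np.float32))
    return [cv2.pointPolygonTest(H,tuple(map(float,x)),True)-.4 for x in h]
for n,p,h in obs:
    for z in (.009,.012,.015,.018):
        r=min((least_squares(lambda q:res([q[0],q[1],z,0,0],p,h),[.552,.0235],diff_step=1e-3) for _ in [0]),key=lambda r:r.cost)
        print(n,z,np.round(r.x,4),round(r.cost,2))
    if n=="side":
        r=least_squares(lambda q:res([q[0],q[1],.012,q[2],q[3]],p,h),[.552,.0235,0.001,0.001],diff_step=1e-3,x_scale=[.01,.01,.02,.02])
        print("tilt deg",np.round(r.x[:2],4),np.degrees(r.x[2:]),r.cost)
print(bot.state()["clock"])
E
```

```text
side 0.009 [0.562  0.0328] 1.73
side 0.012 [0.5588 0.0273] 2.56
side 0.015 [0.5555 0.0218] 3.75
side 0.018 [0.5522 0.0164] 5.32
tilt deg [0.5578 0.0266] [ 1.43527563 -0.74717029] 1.0841898927716442
top 0.009 [0.5563 0.0149] 166.27
top 0.012 [0.5558 0.0145] 168.48
top 0.015 [0.5553 0.0141] 170.73
top 0.018 [0.5548 0.0137] 173.02
14.875
```

```bash
python3 -c "
from workcell import bot
print(bot.close_job())"
```

```text
the job is handed in; nothing more can be done
None
```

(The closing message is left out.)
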